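# Rock a tight plug-in relay out of its base and lay it out for inspection

### The job

The relay plugged into the base on the pale aluminium control plate has to be looked at. Swing its wire hold-down clip all the way back, then, because its pins are too tight to be pulled straight out, rock the relay gently from side to side, towards one ribbed side and then the other, until it has worked its way up and stands loose and upright on its base. Then lift it out and lay it down on the orange manual, on its back with the clear window facing up, without dropping it, leaving the stubby screwdriver and the pencil where they lie.

Things in the scene. Friction and masses are not known exactly. Their poses are not given: they have to be found in the camera images.
- relay: The relay as a whole (grey box with a clear window, see relay_mid); its origin and axes are those of relay_foot
- panel: Pale aluminium plate 165 (x) x 230 (y) x 2.5 mm, fixed; origin at its centre on the bench, x away from the robot at yaw 0, y along its rail, z up. The relay's base, 90 x 46 mm, seat 38 mm high, is centred on the origin. An empty base (clip folded back) is at y = -62 mm, terminal blocks up to 39 mm high from y = +43 to +90 mm. Only relay and clip rise above 45 mm
- seat (a point): Centre of the base's seat, under the relay, 38 mm above the bench. Spring contacts 4 mm below it grip each row of pins with about 24 N of friction. Sprung ejector pins at its corners push each y side of the relay up with 9 N (6 N when 13.5 mm up, their stop): too weak alone, but a side that a push eases up stays up
- relay_mid (a point): Centre of the relay's housing: grey box, black foot, 44 (x) x 40 (y) x 62 mm (z) without pins, 0.24 kg. Axes: z foot to top; -x face has the clear window (facing the robot at yaw 0), +x face is the plain back. Plugged in, its axes are the plate's and this point is 69 mm above the bench, top at 100 mm; when free it stands about 82 mm high on the ejector pins and can be lifted off
- relay_top (a point): Centre of the relay's top face. Level pushes of 8 to 15 N, 10 to 20 mm below the top, on its y sides (fine ribs) lean it; the pushed side lifts. Leans of 0.1 to 0.15 rad each way, four to eight pushes, work it out
- relay_foot (a point): Centre of the relay's underside. Below it stand two rows of flat brass pins, 16 mm long, at y = +14 and -14 mm, each row 25 mm long in x. A row is out of its contacts when risen 12 mm; the free relay's pin tips are still 2 to 3 mm inside the slots. The relay can stand on its pins; pushed at the top towards its +x it tips over onto its back
- clip (a joint): Wire hold-down clip hinged behind the relay about the plate's y axis: 0 = closed, wire bar 2.5 mm above the relay's top; opens backwards, towards plate +x, to its stop at 1.6 rad, where it lies flat, 36 mm above the bench, clear of the relay. Turns easily; past about 0.7 rad it falls back by itself
- clip_tab (a point): Middle of the clip's finger tab: upright black plate 5 (x) x 24 (y) x 26 mm (z), 103 to 129 mm above the bench when closed. Push its front (-x) face backwards. The wire bar lies 20 mm in front of it, upper edge 105.5 mm above the bench
- clip_pivot (a point): Hinge axis of the clip: 31 mm behind the relay's centre (plate x = +31 mm), 38 mm above the bench; the tab point lies 80 mm from it
- manual_mid (a point): Centre of the upper side of the orange instruction manual, a fixed closed booklet 210 (x) x 150 (y) x 6 mm; x along its long side. The pencil lies along its +y edge
- screwdriver_mid (a point): Middle of a stubby black screwdriver, 28 x 100 x 28 mm, lying loose on the front strip of the control plate, handle to the plate's +y; to be left alone
- pencil_mid (a point): Middle of a red pencil, 167 x 12 x 8 mm, lying loose along the +y edge of the manual, 64 mm from its centre; to be left alone
There are look-alikes about, which are no part of the job. Of the things shaped like the relay, the grey one is meant.

How it is judged:
On the way, in this order (a step that is already met when the one before it is completed fails the run):
1. the hold-down clip is swung back, clear of the relay (value of joint clip above 1.2 rad), for 0.2 s.
2. the relay, still in its contacts, is leaned to one side (plate +y) (y of relay_top in the frame of panel above 0.005 m and angle between relay_mid's own z axis and vertical above 0.04 rad and horizontal distance between relay_mid and panel below 0.015 m and not (z of relay_mid in the frame of panel above 0.0795 m)), for 0.05 s.
3. then to the other side (plate -y), still in its base; either side may come first, as it takes several rocks (y of relay_top in the frame of panel below -0.005 m and angle between relay_mid's own z axis and vertical above 0.04 rad and horizontal distance between relay_mid and panel below 0.015 m), for 0.05 s.
4. the relay has risen free of its contacts and stands upright over its base (z of relay_mid in the frame of panel above 0.0795 m and angle between relay_mid's own z axis and vertical below 0.05 rad and horizontal distance between relay_mid and panel below 0.015 m), for 0.2 s.
At the end, for the whole second after the job is handed in: The relay lies at rest on the manual on its back, window up (within 0.2 rad), the centre of its housing over the manual (within 100 mm lengthwise and 70 mm across of the manual's centre); the clip is still swung back (over 1.2 rad); the robot has let go (angle between relay_mid's own x axis and vertical above 2.94 rad and height (world z) of relay_mid below 0.036 m and x of relay_mid in the frame of manual_mid between -0.1 and 0.1 m and y of relay_mid in the frame of manual_mid between -0.07 and 0.07 m and linear speed of relay below 0.02 m/s and value of joint clip above 1.2 rad); the robot touches nothing.
It fails at once if the relay is bent over by more than 0.32 rad while its pins are still in the contacts (angle between relay_mid's own z axis and vertical above 0.32 rad and horizontal distance between relay_mid and panel below 0.04 m and not (z of relay_mid in the frame of panel above 0.0795 m)).
It fails at once if the relay is dropped or thrown (faster than 1.0 m/s) (linear speed of relay above 1 m/s).
It fails at once if the stubby screwdriver is moved by more than 30 mm (distance of screwdriver_mid from where it was at the start of the episode above 0.03 m).
It fails at once if the pencil is moved by more than 30 mm (distance of pencil_mid from where it was at the start of the episode above 0.03 m).
It also fails if it takes over 58 s, if anything falls off the work surface, if the arm or the gripper's body presses on something with over 40 N, if the wrist force passes 120 N, or if a joint passes its speed limit or range.

### The arm

A 6-joint arm with a two-finger parallel gripper is mounted at the origin on a cart in front of the work surface, level with it; the furniture and walls round the work are solid. World frame = base frame: x ahead of the robot, y to its left, z up, the work surface at z = 0. Lengths are in m, angles in rad, forces in N, time in s.
With the tool pointing down it reaches from about 0.375 to 0.9 m from the base axis. Payload 3.1 kg.
Tool frame: the origin (TCP) lies midway between the tips of the shut fingers; the grasp point (between the pads) lies 19 mm behind it; z points along the fingers, y is the line along which they close (so a half turn about z gives the same grasp; the last joint's range is limited). The gripper opens to 85 mm and grips with 20 to 120 N. Pads are 22 mm wide; open, the fingers measure 114 mm over their backs; the gripper's body (76 mm by 85 mm) begins 54 mm behind the grasp point. The pads swing forward as they close: fully open they stand 13 mm farther back than shut.
Start: joints at [-1.389, 0.527, 1.433, -0, 1.181, -0.178], TCP at [0.221, -0.585, 0.231] pointing down, gripper open.
Joint ranges: [-3.08, 3.08], [-0.75, 2.2], [0.22, 2.44], [-1.43, 4.57], [0, 2.65], [-2.85, 2.85]. Speed limits (rad/s): [2.79, 2.79, 3.14, 3.14, 3.14, 3.14].

### API

Orientations are given as a unit quaternion [x, y, z, w].
In Python, from station import manip gives the robot as it stands.
- The arm moves only by the tool step_arm, never from a script. Its argument "targets" is text: rows parted by semicolons, each of 4 numbers parted by spaces: the shift along the tool's x, y, z in mm, then the turn about the tool's z in degrees. A call has 1 to 12 rows; each row is the pose to reach, as a shift and turn from the pose commanded when the call began, along the tool's axes at that moment; what a row does not reach only later rows make up. A row lasts 1/10 s, in which the tool goes at most 50 mm and 8.59 degrees, less where a joint would pass 70% of its speed; a pose out of reach is approached as far as the arm can. A call with a gripper value outside its range is refused whole. "gripper" is the closure, from 0 (fully open) to 1 (shut), set as the call begins (left out, the last holds). The fingers move at their own pace and stop on an object; "squeeze" is the grip in N (left out, the last holds). Time passes only in rows, so rows that repeat a pose let the fingers close. It gives the time, the measured TCP pose, the force, the opening and the grip force at its end, in the units of the state.
- manip.sense(): the state, without advancing time (a new reading comes with each control period).
- manip.snapshot(name): name is "scene" or "top" or "wrist"; returns the picture (420x560x3 uint8, red, green, blue); there is no depth.
- manip.get_calibration(name): a dict with "fov_y" (degrees; the focal length in pixels is half the picture's height over the tangent of half this angle, whatever the lens; pixels are square), "cx", "cy" (the principal point, pixels), "extrinsics" (4x4, takes a point from camera to world coordinates); the wrist camera has in their place "tool_from_camera" (4x4, takes a point from camera to tool coordinates, whose origin is the TCP and whose axes are the flange's). Camera axes: x right, y down, z forward; pixel columns grow to the right and rows downward; lengths in m; the calibration is good to about 2 mm. A picture is of the moment at which its call begins: read the wrist's pose just before it. get_calibration takes no time and is no camera call.
- manip.sign_off(): hands the job in; it is judged then, once.
Trained networks look in the newest picture that a camera, given by its name, has taken for a name from the list of things; names that differ only in an ending like _2 or _b are one class to them, and where a whole thing is asked for, a point or a joint stands for the part that bears it (a point fixed in the world has none). Each returns a list of dicts, best first, with "p" (0 to 1); they miss things now and then, are a little off and sometimes report something else, mostly with a low value. They report only what shows in the picture. A call takes as long as a camera call. They do not tell look-alikes from the thing itself.
- manip.recognise(camera, query): "position" ([column, row] in pixels, amid what is visible of it).
- manip.masks_of(camera, query): "pixels" (420x560 bool, what is visible of it) and "position" ([column, row] in pixels, amid what is visible of it).
- manip.mark_of(camera, query): "position" ([column, row] in pixels: a listed point, or the origin of a listed thing).
The state is a dict: "t": time; "q": joint angles; "qd": joint speeds; "tau": joint torques, N m; "tcp_pos": TCP position; "tool_rot": TCP orientation; "force": force on the tool from outside, world axes, zero at the start; "ft_torque": the same for the moment, N m; "finger_gap": opening from 0.0 (shut) to 1.0 (fully open); "gripper_force": force on a finger pad.
Only numpy, scipy, OpenCV 4.12 (cv2) and the standard library are available. Lean on these libraries where they do the work, as an engineer would, in place of code of your own. Each camera call takes 0.05 s, during which the arm holds its last target. There are 200 camera calls.

## Working session

There is one attempt and no reset: what is moved stays moved. The work goes in short steps, Python scripts to look and compute and a tool call to move; the robot and the scene stay as the last step left them, time stands still between calls to the robot, and variables do not carry over. Pictures are saved under pics/ and viewed, at most 10 in all, crops included, and the job is handed in when it is done.

Besides the shell and the picture viewer there is one more tool, called after "Emit:" in YAML: its name, and indented under it one key for each argument. step_arm: Moves the arm, as the interface text tells. Its arguments: {"type":"object","properties":{"targets":{"type":"string"},"gripper":{"type":"number"},"squeeze":{"type":"number"}},"required":["targets"]}

```bash
mkdir -p pics; ls; python3 - <<'E'
from station import manip
import cv2,numpy as np
s=manip.sense();print(s['t'],s['tcp_pos'],s['tool_rot'],s['finger_gap'])
ims=[]
for c in ("scene","top"):
    im=manip.snapshot(c);ims.append(im);cv2.imwrite(f'pics/{c}0.png',cv2.cvtColor(im,cv2.COLOR_RGB2BGR))
    k=manip.get_calibration(c);print(c,k['fov_y'],k['cx'],k['cy'],np.round(k['extrinsics'],3).tolist())
    for q in("relay","relay_top","relay_mid","panel","seat","clip_tab","clip_pivot","manual_mid","screwdriver_mid","pencil_mid"):
        print(q,[(round(d['p'],2),np.round(d['position'],1).tolist()) for d in manip.mark_of(c,q)[:3]])
E
```

```text
pics
0.0 [ 0.22052721 -0.58402406  0.23033141] [ 9.83771856e-01  1.79420511e-01 -1.29923686e-05 -1.10213197e-03] 1.0003923881436205
scene 51.06956424111025 277.4072885801332 206.44351505423202 [[-0.556, -0.403, 0.727, -0.188], [-0.831, 0.269, -0.487, 0.456], [0.0, -0.875, -0.484, 0.574], [0.0, 0.0, 0.0, 1.0]]
relay [(0.58, [230.6, 227.7])]
relay_top [(0.67, [228.3, 200.0])]
relay_mid [(0.76, [225.9, 210.4])]
panel [(0.92, [321.1, 230.3])]
seat [(0.83, [324.8, 216.5])]
clip_tab [(0.45, [314.7, 180.7])]
clip_pivot [(0.4, [317.7, 212.1])]
manual_mid [(0.88, [193.2, 284.0])]
screwdriver_mid [(0.59, [329.0, 237.6])]
pencil_mid [(0.63, [163.6, 296.8])]
top 44.52997261543145 277.77325884147655 203.28484072552968 [[0.455, -0.867, 0.201, 0.334], [-0.89, -0.444, 0.102, -0.117], [0.0, -0.225, -0.974, 1.129], [0.0, 0.0, 0.0, 1.0]]
relay [(0.93, [395.9, 311.4]), (0.58, [330.4, 252.3])]
relay_top [(0.98, [397.9, 312.9]), (0.87, [272.6, 153.5]), (0.78, [334.8, 244.7])]
relay_mid [(0.94, [331.3, 248.6]), (0.85, [276.6, 158.3]), (0.74, [345.5, 230.3])]
panel [(0.94, [327.2, 253.2])]
seat [(0.72, [328.3, 249.8])]
clip_tab [(0.65, [342.3, 229.1])]
clip_pivot [(0.68, [334.5, 238.8])]
manual_mid [(0.76, [178.3, 193.6])]
screwdriver_mid [(0.91, [301.4, 270.1]), (0.17, [182.3, 191.2])]
pencil_mid [(0.59, [151.0, 184.2])]
```

```bash
ls -la pics
```

```text
total 768
drwxr-xr-x 2 agent agent   4096 Dec  2 00:55 .
drwxr-xr-x 3 agent agent   4096 Dec  2 00:54 ..
-rw-r--r-- 1 agent agent 356651 Dec  2 00:55 scene0.png
-rw-r--r-- 1 agent agent 415903 Dec  2 00:55 top0.png
```

View pics/scene0.png

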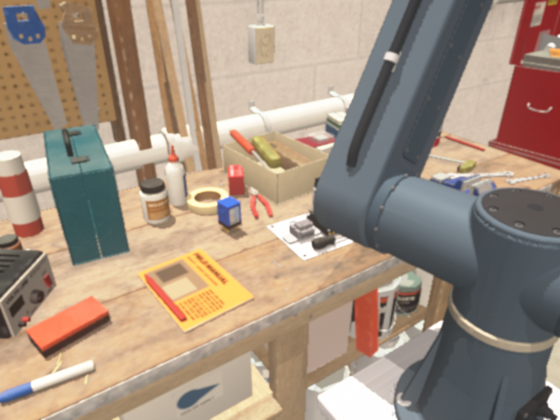

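View pics/top0.png

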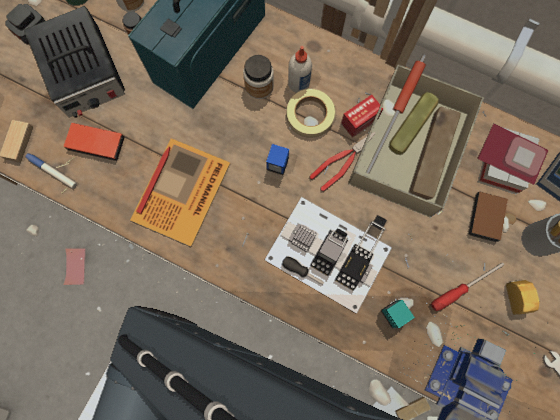

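Scene: the plate is at about top (328,253) with the grey relay in the middle (332,247). The screwdriver is at (296,267), the manual at (180,192) with the pencil on its left edge (151,182), and the blue and teal boxes are decoys.

```bash
cat > h.py <<'E'
import numpy as np,cv2
from station import manip
from scipy.spatial.transform import Rotation as R
def cam(c):
    k=manip.get_calibration(c);f=210/np.tan(np.radians(k['fov_y'])/2)
    if 'extrinsics' in k: T=np.array(k['extrinsics'])
    else:
        s=manip.sense();W=np.eye(4);W[:3,:3]=R.from_quat(s['tool_rot']).as_matrix();W[:3,3]=s['tcp_pos'];T=W@np.array(k['tool_from_camera'])
    return f,k['cx'],k['cy'],T
def ray(C,uv,z):
    f,cx,cy,T=C;uv=np.atleast_2d(uv).astype(float)
    d=np.c_[(uv[:,0]-cx)/f,(uv[:,1]-cy)/f,np.ones(len(uv))]@T[:3,:3].T
    return T[:3,3]+d*((z-T[2,3])/d[:,2])[:,None]
def proj(C,P):
    f,cx,cy,T=C;p=(np.atleast_2d(P)-T[:3,3])@T[:3,:3];return np.c_[p[:,0]/p[:,2]*f+cx,p[:,1]/p[:,2]*f+cy]
def rect(C,m,z):
    ys,xs=np.nonzero(m);P=ray(C,np.c_[xs,ys],z)[:,:2]
    return cv2.minAreaRect((P*1000).astype(np.float32))
E
python3 - <<'E'
from h import *
C=cam("top");im=manip.snapshot("top")
for q,z in(("panel",.0025),("manual_mid",.006)):
    for d in manip.masks_of("top",q)[:2]:
        print(q,round(d['p'],2),d['position'],rect(C,d['pixels'],z),d['pixels'].sum())
m=((im.min(2)>150)&(np.ptp(im.astype(int),axis=2)<40)).astype(np.uint8);m[:190]=0;m[320:]=0;m[:,:255]=0;m[:,400:]=0
m=cv2.morphologyEx(m,cv2.MORPH_OPEN,np.ones((3,3)));n,l,st,_=cv2.connectedComponentsWithStats(m);i=1+st[1:,4].argmax();print('white',rect(C,l==i,.0025))
hsv=cv2.cvtColor(im,cv2.COLOR_RGB2HSV);m=((hsv[...,0]>12)&(hsv[...,0]<26)&(hsv[...,1]>180)).astype(np.uint8);m[:,:120]=0;m[:,240:]=0;m[:130]=0;m[250:]=0
m=cv2.morphologyEx(m,cv2.MORPH_OPEN,np.ones((3,3)));print('orange',rect(C,m,.006))
for q,z in(("panel",0),("seat",.038),("relay_mid",.069),("relay_top",.1),("clip_pivot",.038),("clip_tab",.116),("manual_mid",.006),("screwdriver_mid",.016),("pencil_mid",.01)):
    print(q,[(round(d['p'],2),np.round(ray(C,d['position'],z)[0],3).tolist()) for d in manip.mark_of("top",q)[:4]])
big=cv2.resize(im[150:330,240:440],None,fx=3.3,fy=3.3,interpolation=cv2.INTER_CUBIC);cv2.imwrite('pics/crop.png',big[...,::-1])
E
```

```text
panel 0.72 [338.0, 258.7] ((539.6482543945312, -149.81787109375), (229.5804901123047, 215.8492431640625), 86.9127197265625) 6996
panel 0.59 [152.0, 181.8] ((485.8036193847656, 277.5391540527344), (163.53001403808594, 14.983072280883789), 5.043698310852051) 401
manual_mid 0.59 [182.5, 193.2] ((490.79534912109375, 208.86151123046875), (211.43460083007812, 150.1511993408203), 4.019866943359375) 5467
white ((515.7342529296875, -148.66757202148438), (229.60105895996094, 165.0126495361328), 86.92977905273438)
orange ((0.0, 0.0), (0.0, 0.0), 0.0)
panel [(0.62, [0.517, -0.151, 0.0])]
seat [(0.65, [0.518, -0.149, 0.038]), (0.58, [0.516, -0.149, 0.038]), (0.34, [0.453, -0.12, 0.038])]
relay_mid [(0.81, [0.649, 0.04, 0.069]), (0.78, [0.457, -0.325, 0.069]), (0.73, [0.516, -0.15, 0.069])]
relay_top [(0.62, [0.459, -0.32, 0.1]), (0.59, [0.513, -0.158, 0.1]), (0.57, [0.636, 0.048, 0.1]), (0.54, [0.501, -0.153, 0.1])]
clip_pivot [(0.41, [0.547, -0.154, 0.038])]
clip_tab [(0.44, [0.548, -0.153, 0.116])]
manual_mid [(0.78, [0.488, 0.208, 0.006])]
screwdriver_mid [(0.69, [0.451, -0.114, 0.016])]
pencil_mid [(0.87, [0.483, 0.272, 0.01]), (0.59, [0.523, -0.155, 0.01])]
```

View pics/crop.png

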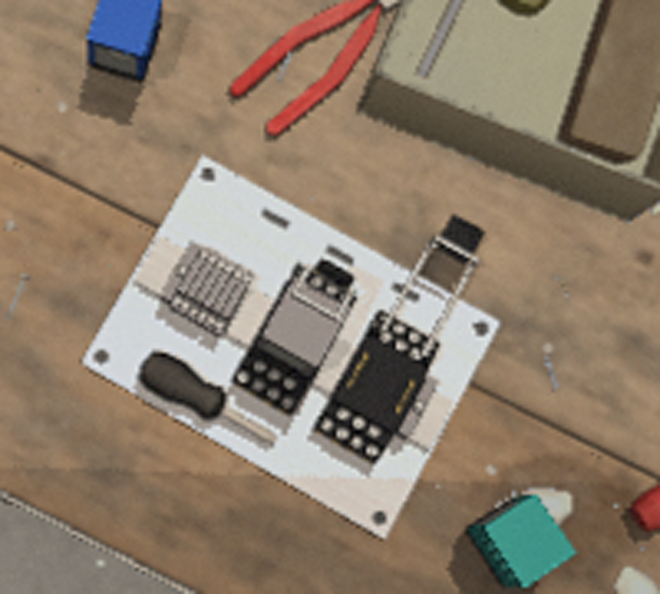

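The crop shows the grey relay top at about (300,330), the clip's black tab behind it around (330,275), and the empty base to its right. The fitted plate centre is (0.516,-0.149) with yaw -3.1°. Next I move above it for a wrist view.

```bash
cat >> h.py <<'E'
PC=np.array([.5157,-.1487]);PY=np.radians(-3.07);MC=np.array([.4908,.2089]);MY=np.radians(4.02)
def pl(x,y,z,c=None,a=None):  # plate mm -> world m
    c=PC if c is None else c;a=PY if a is None else a
    return np.r_[c+np.array([np.cos(a)*x-np.sin(a)*y,np.sin(a)*x+np.cos(a)*y])/1000,z/1000]
def topl(P,c=None,a=None):
    c=PC if c is None else c;a=PY if a is None else a
    d=(np.asarray(P)[:2]-c)*1000;return np.r_[np.cos(a)*d[0]+np.sin(a)*d[1],-np.sin(a)*d[0]+np.cos(a)*d[1],P[2]*1000]
def psi():
    m=R.from_quat(manip.sense()['tool_rot']).as_matrix();return np.degrees(np.arctan2(m[1,0],m[0,0]))
def go(P,yaw):
    s=manip.sense();m=R.from_quat(s['tool_rot']).as_matrix()
    print('delta mm',np.round(m.T@(P-s['tcp_pos'])*1000,1),'turn',round((psi()-yaw+180)%360-180,1),'t',s['t'])
E
python3 -c "
from h import *
go(pl(-65,0,200),-3.07)
C=cam('top')
print(proj(C,[pl(13.2,0,116),pl(48.8,0,116),pl(31,0,38),pl(0,0,100),pl(13.2,0,129)]))
k=manip.get_calibration('wrist');print(k['fov_y'],np.round(k['tool_from_camera'],3).tolist())"
```

```text
delta mm [ 370.5 -330.    31.3] turn 23.7 t 1.7
[[336.48778921 239.99405097]
 [345.00160135 224.804042  ]
 [336.39785547 238.55231306]
 [332.46173879 246.82742459]
 [337.22741032 238.96584355]]
67.70282533838461 [[-0.0, -0.953, -0.304, 0.078], [1.0, 0.0, -0.001, 0.0], [0.001, -0.304, 0.953, -0.142], [0.0, 0.0, 0.0, 1.0]]
```

Emit:
step_arm:
  targets: "370 -330 30 24;370 -330 30 24;370 -330 30 24;370 -330 30 24;370 -330 30 24;370 -330 30 24;370 -330 30 24;370 -330 30 24;370 -330 30 24;370 -330 30 24;370 -330 30 24;370 -330 30 24"
  gripper: 1

```text
t: 2.9
tcp_pos: [0.4508, -0.1444, 0.2014]
tool_rot: [1.0, -0.027, 0.0, 0.0]
force: [-0.2, 0.2, 0.4]
finger_gap: 0.003
gripper_force: 0.0
```

```bash
python3 - <<'E'
from h import *
print(topl(manip.sense()['tcp_pos']),psi())
C=cam('wrist');im=manip.snapshot('wrist')
print(proj(C,[pl(13.2,0,116),pl(48.8,0,116),pl(0,0,100)]))
for q in("clip_tab","relay_top","relay_mid","screwdriver_mid","clip_pivot"):
    print(q,[(round(d['p'],2),np.round(d['position'],1).tolist()) for d in manip.mark_of("wrist",q)[:3]])
cv2.imwrite('pics/w1.png',im[...,::-1])
E
```

```text
[-65.05510708   0.80571593 201.42678524] -3.1303413030220706
[[282.08227006 108.60656205]
 [282.07829026  51.79267111]
 [282.02104022 127.02875743]]
clip_tab [(0.65, [282.0, 83.4])]
relay_top [(0.73, [283.6, 128.9]), (0.6, [497.4, 177.8])]
relay_mid [(0.96, [470.6, 176.7]), (0.76, [287.3, 123.4])]
screwdriver_mid [(0.76, [255.5, 182.3]), (0.22, [286.6, 121.1])]
clip_pivot []
```

View pics/w1.png

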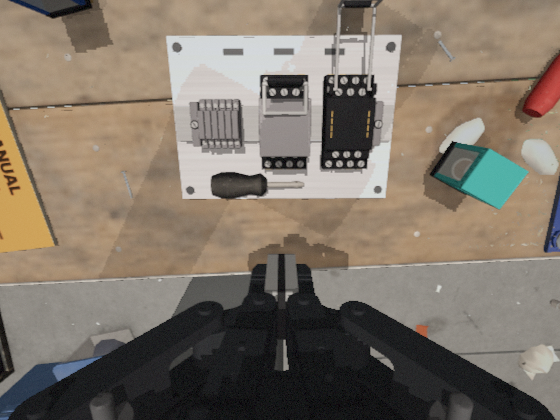

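The wrist view shows the relay at (284,128), the wire bar at about row 110 and the black tab at (284,80), which puts it above the pivot at plate x≈31. I'll push the tab with shut fingers.

Emit:
step_arm:
  targets: "25 0 45 0;55 0 87 0;75 0 87 0;90 0 87 0;105 0 87 0;120 0 90 0;132 0 94 0;145 0 98 0;155 0 104 0;165 0 110 0;165 0 80 0;120 0 40 0"
  gripper: 1

```text
t: 4.4
tcp_pos: [0.5812, -0.154, 0.1535]
tool_rot: [1.0, -0.029, 0.001, 0.0]
force: [-0.4, -0.9, 1.6]
finger_gap: -0.0
gripper_force: 0.0
```

Emit:
step_arm:
  targets: "-50 0 -20 0;-100 0 -30 0;-100 0 -30 0;-100 0 -30 0;-100 0 -30 0"

```text
t: 4.9
tcp_pos: [0.4794, -0.1478, 0.1847]
tool_rot: [1.0, -0.029, 0.001, 0.0]
force: [0.1, 0.1, -0.1]
finger_gap: 0.001
gripper_force: 0.0
```

```bash
python3 - <<'E'
from h import *
print(topl(manip.sense()['tcp_pos']),psi())
C=cam('wrist');im=manip.snapshot('wrist')
for q in("clip_tab","relay_top","relay_mid","relay_foot"):
    print(q,[(round(d['p'],2),np.round(d['position'],1).tolist()) for d in manip.mark_of("wrist",q)[:3]])
print(proj(C,[pl(0,0,100),pl(0,0,69)]))
cv2.imwrite('pics/w2.png',im[...,::-1])
E
```

```text
[-36.30295521  -1.01804093 184.67012196] -3.3506739407739894
clip_tab [(0.96, [280.4, 25.3])]
relay_top [(0.84, [499.3, 218.2]), (0.78, [282.1, 171.2])]
relay_mid [(0.77, [285.0, 161.1]), (0.58, [27.4, 8.2]), (0.58, [477.3, 208.8])]
relay_foot [(0.91, [51.6, 20.3]), (0.83, [458.2, 196.8])]
[[279.37122637 169.06380427]
 [279.5591576  162.30001177]]
```

View pics/w2.png

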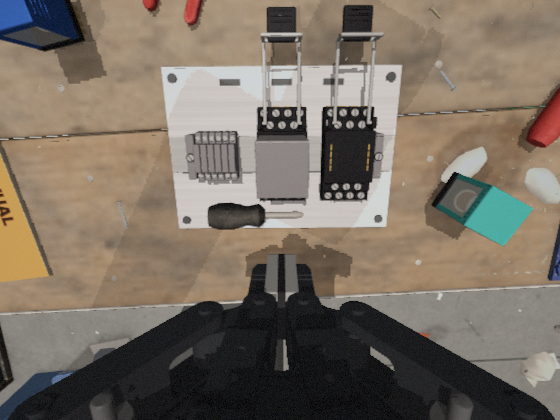

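The clip now lies flat back, with its tab at (281,18), and the relay top is centred at (282,168). I'll straddle the relay with part-open fingers and rock it.

Emit:
step_arm:
  targets: "36 1 0 0;36 1 0 0;36 1 20 0;36 1 50 0;36 1 80 0;36 1 105 0;36 1 110 0;36 1 110 0"
  gripper: 0.3

```text
t: 5.95
tcp_pos: [0.5134, -0.1498, 0.0737]
tool_rot: [1.0, -0.029, -0.001, -0.001]
force: [0.8, 0.9, -0.3]
finger_gap: 0.702
gripper_force: 0.0
```

```bash
python3 - <<'E'
from h import *
s=manip.sense();print(topl(s['tcp_pos']),psi(),s['finger_gap'],s['force'])
C=cam('wrist');im=manip.snapshot('wrist')
for q in("relay_top","relay_mid"):
    print(q,[(round(d['p'],2),np.round(d['position'],1).tolist()) for d in manip.mark_of("wrist",q)[:3]])
print(proj(C,[pl(0,0,100),pl(0,0,69)]))
cv2.imwrite('pics/w3.png',im[...,::-1])
E
```

```text
[-2.21608989 -1.1751259  73.66879128] -3.3154186689197656 0.7016529459024025 [ 0.79263111  0.92663236 -0.31670552]
relay_top [(0.83, [281.4, 296.9])]
relay_mid []
[[278.11334503 295.42570275]
 [278.74709288 261.60260671]]
```

View pics/w3.png

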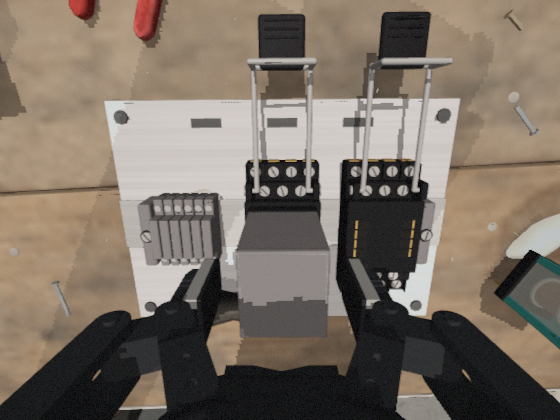

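Emit:
step_arm:
  targets: "2 -6 0 0;2 -10 0 0;2 -12 0 0;2 -14 0 0;2 -15 0 0;2 -16 0 0;2 -16 0 0"

```text
t: 6.8
tcp_pos: [0.5177, -0.1386, 0.0766]
tool_rot: [1.0, -0.027, 0.002, 0.004]
force: [-5.7, -13.6, 6.8]
finger_gap: 0.702
gripper_force: 7.2
```

```bash
cat > look.py <<'E'
from h import *
import sys
s=manip.sense();print(np.round(topl(s['tcp_pos']),1),np.round(s['force'],1),s['t'])
C=cam('wrist');im=manip.snapshot('wrist')
for q in sys.argv[2:] or("relay_top",):
    print(q,[(round(d['p'],2),np.round(d['position'],1).tolist()) for d in manip.mark_of("wrist",q)[:2]])
# grey front edge tilt: vertical edges of relay face
print('pred',proj(C,[pl(0,-1.5,100),pl(0,-1.5,113)]))
cv2.imwrite(sys.argv[1],im[...,::-1])
E
python3 look.py pics/r1.png
```

```text
[ 1.5 10.2 76.6] [ -5.7 -13.6   6.8] 6.8
relay_top [(0.82, [303.2, 298.2])]
pred [[307.9558452  298.44942465]
 [310.86295862 317.07279546]]
```

View pics/r1.png

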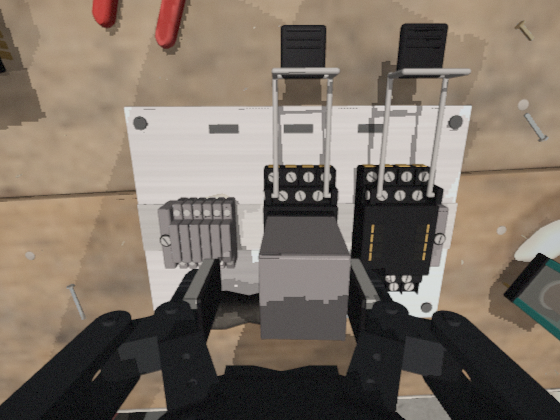

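The relay top is at (303,298) against 308 predicted for upright, so the lean is about 0.04 rad. I'll push further.

Emit:
step_arm:
  targets: "0 -1 0 0;0 -2 0 0;0 -3 0 0;0 -4 0 0;0 -4 0 0"

```text
t: 7.4
tcp_pos: [0.5181, -0.1367, 0.0776]
tool_rot: [1.0, -0.027, 0.002, 0.006]
force: [-9.6, -20.3, 12.6]
finger_gap: 0.697
gripper_force: 10.4
```

```bash
python3 look.py pics/r2.png
```

```text
[ 1.7 12.1 77.6] [ -9.6 -20.3  12.6] 7.4
relay_top [(0.75, [300.4, 297.5])]
pred [[312.32000938 297.65360731]
 [315.73886102 316.01834168]]
```

Emit:
step_arm:
  targets: "0 -1 0 0;0 -2 0 0;0 -3 0 0;0 -3 0 0"

```text
t: 7.9
tcp_pos: [0.5184, -0.135, 0.0784]
tool_rot: [1.0, -0.027, 0.002, 0.007]
force: [-11.8, -23.6, 17.6]
finger_gap: 0.7
gripper_force: 12.6
```

```bash
python3 look.py pics/r3.png
```

```text
[ 2.  13.8 78.4] [-11.8 -23.6  17.6] 7.9
relay_top [(0.75, [297.8, 298.2])]
pred [[315.98425343 296.99503426]
 [319.809238   315.14607984]]
```

Lean is now about 0.11 rad, so I push the other way.

Emit:
step_arm:
  targets: "-1 10 -2 0;-1 22 -2 0;-1 32 -2 0;-1 36 -2 0;-1 39 -2 0;-1 41 -2 0;-1 43 -2 0;-1 44 -2 0;-1 44 -2 0"

```text
t: 8.9
tcp_pos: [0.5123, -0.1657, 0.0767]
tool_rot: [1.0, -0.03, -0.002, -0.005]
force: [2.1, 13.6, 11.4]
finger_gap: 0.701
gripper_force: 7.3
```

```bash
python3 look.py pics/r4.png
```

```text
[ -2.5 -17.2  76.7] [ 2.1 13.6 11.4] 8.9
relay_top [(0.83, [256.3, 297.8])]
pred [[244.50054688 291.02992411]
 [240.54234079 309.27461323]]
```

View pics/r4.png

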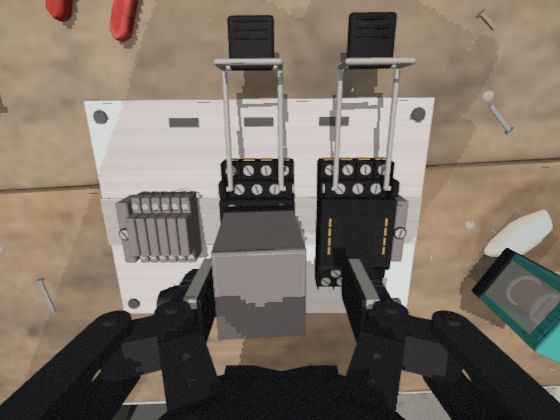

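The relay leans the other way: top at (256,298) against 244 upright, about 0.08 rad. I push slightly more and then reverse.

Emit:
step_arm:
  targets: "0 2 0 0;0 3 0 0;0 3 0 0;0 -15 0 0;0 -28 -1 0;0 -34 -1 0;0 -37 -1 0;0 -39 -1 0;0 -41 -1 0;0 -42 -1 0;0 -42 -1 0"

```text
t: 10.1
tcp_pos: [0.519, -0.1341, 0.0795]
tool_rot: [1.0, -0.027, 0.003, 0.005]
force: [-3.3, -12.8, 10.1]
finger_gap: 0.701
gripper_force: 6.8
```

```bash
python3 look.py pics/r5.png
```

```text
[ 2.5 14.8 79.5] [ -3.3 -12.8  10.1] 10.1
relay_top [(0.56, [299.3, 307.3])]
pred [[317.60069097 296.63509494]
 [321.39484345 314.54636916]]
```

Emit:
step_arm:
  targets: "-1 15 0 0;-1 28 -2 0;-1 34 -3 0;-1 37 -3 0;-1 39 -3 0;-1 41 -3 0;-1 42 -3 0;-1 42 -3 0"

```text
t: 11.0
tcp_pos: [0.511, -0.1672, 0.0804]
tool_rot: [1.0, -0.03, -0.002, -0.004]
force: [0.3, 8.2, 6.7]
finger_gap: 0.698
gripper_force: 4.2
```

```bash
python3 look.py pics/r6.png
```

```text
[ -3.7 -18.7  80.4] [0.3 8.2 6.7] 11.0
relay_top [(0.91, [261.7, 298.4])]
pred [[242.09245905 284.00334753]
 [238.05546748 301.11669826]]
```

Emit:
step_arm:
  targets: "1 -15 0 0;1 -28 0 0;1 -33 -1 0;1 -36 -2 0;1 -38 -2 0;1 -39 -2 0;1 -40 -2 0;1 -40 -2 0"

```text
t: 11.9
tcp_pos: [0.516, -0.1313, 0.0826]
tool_rot: [1.0, -0.029, 0.0, 0.0]
force: [0.2, -0.1, -0.8]
finger_gap: 0.703
gripper_force: 0.4
```

```bash
python3 look.py pics/r7.png
```

```text
[-0.6 17.3 82.6] [ 0.2 -0.1 -0.8] 11.9
relay_top [(0.71, [293.6, 305.1])]
pred [[322.36427448 287.07182624]
 [326.27428455 303.98900112]]
```

View pics/r7.png

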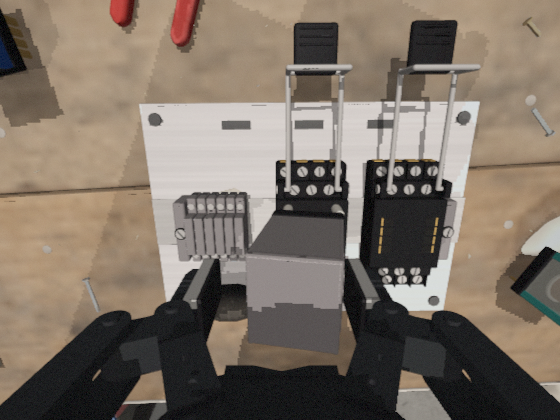

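The force is near zero and the relay leans freely at (293,305), so it is loose. I return to the centre and check.

Emit:
step_arm:
  targets: "0 5 0 0;0 10 0 0;0 15 0 0;0 18 0 0;0 18 0 0;0 18 0 0;0 18 0 0"

```text
t: 12.7
tcp_pos: [0.5148, -0.149, 0.0825]
tool_rot: [1.0, -0.029, -0.0, -0.0]
force: [0.3, 0.1, -0.3]
finger_gap: 0.701
gripper_force: 0.0
```

```bash
python3 look.py pics/r8.png relay_top relay_foot
```

```text
[-0.9 -0.3 82.5] [ 0.3  0.1 -0.3] 12.7
relay_top [(0.88, [284.7, 304.0]), (0.53, [246.5, 302.2])]
relay_foot [(0.74, [524.9, 278.3]), (0.17, [282.2, 46.0])]
pred [[283.58184966 286.77168383]
 [283.79362448 303.69138554]]
```

View pics/r8.png

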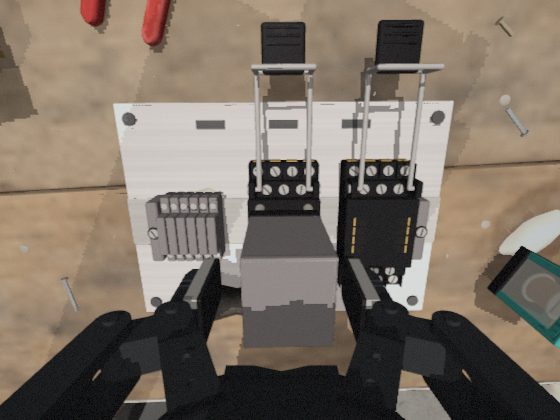

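The relay stands upright and raised: its top at (285,304) matches the prediction for a 13 mm rise. Next is the grasp.

Emit:
step_arm:
  targets: "1 1 0 0;1 1 8 0;1 1 16 0;1 1 16 0"

```text
t: 13.25
tcp_pos: [0.5148, -0.1497, 0.0651]
tool_rot: [1.0, -0.029, -0.001, -0.001]
force: [0.0, -0.4, 0.6]
finger_gap: 0.699
gripper_force: 0.0
```

Emit:
step_arm:
  targets: "0 0 0 0;0 0 0 0;0 0 0 0;0 0 0 0;0 0 0 0;0 0 0 0"
  gripper: 0.8
  squeeze: 40

```text
t: 13.85
tcp_pos: [0.5158, -0.1502, 0.0665]
tool_rot: [1.0, -0.029, -0.0, 0.0]
force: [-0.2, -0.3, -3.0]
finger_gap: 0.465
gripper_force: 43.1
```

```bash
python3 look.py pics/r9.png relay_top
```

```text
[ 0.2 -1.5 66.5] [-0.2 -0.3 -3. ] 13.85
relay_top []
pred [[281.01533495 310.30076399]
 [280.98590506 331.93110252]]
```

Emit:
step_arm:
  targets: "0 0 -8 0;0 0 -20 0;0 0 -40 0;0 0 -70 0;0 0 -100 0;0 0 -100 0"

```text
t: 14.55
tcp_pos: [0.5186, -0.1514, 0.1714]
tool_rot: [1.0, -0.029, 0.005, 0.002]
force: [1.2, -0.2, -2.9]
finger_gap: 0.464
gripper_force: 43.2
```

```bash
python3 - <<'E'
from h import *
s=manip.sense();print(s['force'],s['finger_gap'])
go(pl(-40,-12,110,MC,MY),4.02)
im=manip.snapshot('wrist')
print([(round(d['p'],2),d['position']) for d in manip.mark_of('wrist','relay_top')[:2]])
im=manip.snapshot('top');C=cam('top');p=s['tcp_pos']
print([(round(d['p'],2),d['position']) for d in manip.mark_of('top','relay_mid')],proj(C,p+[0,0,.0155]))
E
```

```text
[ 1.19180174 -0.23840231 -2.90384422] 0.4644010578281502
delta mm [ -87.3 -341.3   59.2] turn -7.3 t 14.55
[(0.92, [498.9, 265.4]), (0.67, [279.4, 333.9])]
[(0.59, [278.7, 154.9]), (0.59, [396.1, 312.7])] [[339.33886045 239.39834984]]
```

Emit:
step_arm:
  targets: "-8 -30 0 -1;-18 -70 0 -2;-28 -110 0 -3;-38 -150 0 -4;-48 -190 0 -5;-58 -230 0 -6;-68 -270 0 -7;-78 -305 15 -7;-85 -330 35 -7;-87 -341 55 -7;-87 -341 60 -7;-87 -341 60 -7"

```text
t: 15.95
tcp_pos: [0.4475, 0.1949, 0.1051]
tool_rot: [0.999, 0.032, -0.002, 0.0]
force: [0.3, -1.2, -2.1]
finger_gap: 0.463
gripper_force: 42.8
```

```bash
python3 - <<'E'
from h import *
s=manip.sense();print(s['force'],topl(s['tcp_pos'],MC,MY),psi(),s['finger_gap'])
go(pl(-40,-12,40,MC,MY),4.02)
im=manip.snapshot('scene');C=cam('scene');p=s['tcp_pos']
for q,o in(('relay_mid',.0155),('relay_foot',-.0155),('relay_top',.0465)):
  print(q,[(round(d['p'],2),np.round(d['position'],1)) for d in manip.mark_of('scene',q)],proj(C,p+[0,0,o]))
cv2.imwrite('pics/s2.png',im[...,::-1])
E
```

```text
[ 0.32211212 -1.1643901  -2.08865105] [-44.13126162 -10.89019177 105.06145417] 3.713979706731214 0.462899992882512
delta mm [ 4.4  1.  65. ] turn -0.3 t 15.95
relay_mid [(0.71, array([205.5, 246. ])), (0.55, array([228.4, 212.2]))] [[203.04431417 244.67727628]]
relay_foot [(0.8, array([204.3, 259.4])), (0.75, array([229.7, 225.9]))] [[204.392868   258.45515127]]
relay_top [(0.88, array([202.4, 229.8])), (0.69, array([226.5, 199.1]))] [[201.64471047 230.37783619]]
```

Emit:
step_arm:
  targets: "4 1 20 0;4 1 40 0;4 1 54 0;4 1 60 0;4 1 62 0;4 1 64 0;4 1 64 0"

```text
t: 16.85
tcp_pos: [0.4533, 0.1945, 0.0431]
tool_rot: [0.999, 0.032, 0.001, -0.0]
force: [0.8, -1.1, -2.8]
finger_gap: 0.461
gripper_force: 43.0
```

Emit:
step_arm:
  targets: "0 0 1 0;0 0 2 0;0 0 2 0;0 0 2 0"

```text
t: 17.25
tcp_pos: [0.4528, 0.1946, 0.0406]
tool_rot: [0.999, 0.032, 0.0, -0.0]
force: [0.2, -0.2, -2.7]
finger_gap: 0.467
gripper_force: 43.0
```

Emit:
step_arm:
  targets: "0 0 1 0;0 0 2 0;0 0 2 0"

```text
t: 17.55
tcp_pos: [0.4527, 0.1946, 0.0384]
tool_rot: [0.999, 0.032, -0.0, 0.0]
force: [-0.1, -0.5, -2.7]
finger_gap: 0.461
gripper_force: 43.0
```

Emit:
step_arm:
  targets: "0 0 1 0;0 0 2 0;0 0 2 0"

```text
t: 17.85
tcp_pos: [0.4527, 0.1945, 0.0364]
tool_rot: [0.999, 0.032, -0.0, 0.0]
force: [-0.4, -0.6, -2.8]
finger_gap: 0.465
gripper_force: 43.0
```

Emit:
step_arm:
  targets: "0 0 1 0;0 0 1 0;0 0 2 0;0 0 2 0"

```text
t: 18.25
tcp_pos: [0.4528, 0.1946, 0.0357]
tool_rot: [0.999, 0.032, 0.0, -0.0]
force: [-1.7, -0.1, 9.5]
finger_gap: 0.464
gripper_force: 44.7
```

Emit:
step_arm:
  targets: "0 0 1 0;0 0 1 0"

```text
t: 18.45
tcp_pos: [0.4529, 0.1946, 0.0356]
tool_rot: [0.999, 0.032, 0.001, -0.0]
force: [-3.3, -0.8, 17.5]
finger_gap: 0.464
gripper_force: 45.7
```

Emit:
step_arm:
  targets: "0 0 -2 0;0 0 -2 0"

```text
t: 18.65
tcp_pos: [0.4531, 0.1946, 0.0358]
tool_rot: [0.999, 0.032, 0.001, -0.0]
force: [0.3, 0.6, 1.1]
finger_gap: 0.465
gripper_force: 43.2
```

Emit:
step_arm:
  targets: "0 0 0 0;0 0 0 0;0 0 0 0;0 0 0 0"
  gripper: 0.35

```text
t: 19.05
tcp_pos: [0.4528, 0.1946, 0.0354]
tool_rot: [0.999, 0.032, -0.0, 0.0]
force: [0.5, -0.4, 0.5]
finger_gap: 0.647
gripper_force: 0.0
```

Emit:
step_arm:
  targets: "0 0 -15 0;0 0 -40 0;0 0 -80 0;0 0 -110 0;0 0 -110 0"

```text
t: 19.55
tcp_pos: [0.4555, 0.1952, 0.1491]
tool_rot: [0.999, 0.032, 0.004, -0.001]
force: [0.2, -0.4, 0.1]
finger_gap: 0.653
gripper_force: 0.0
```

```bash
python3 - <<'E'
from h import *
s=manip.sense();print(s['force'],topl(s['tcp_pos'],MC,MY),psi(),s['finger_gap'])
for c in('scene','top','wrist'):
  C=cam(c);im=manip.snapshot(c)
  for q,z in(('relay_mid',53),('relay_foot',22),('relay_top',84)):
    print(c,q,[(round(d['p'],2),np.round(d['position'],1)) for d in manip.mark_of(c,q)],proj(C,pl(-39,-11.5,z,MC,MY)))
go(pl(-90,-12,110,MC,MY),4.02)
E
```

```text
[ 0.19401099 -0.35166768  0.10258232] [-36.17345029 -11.22245467 149.13743644] 3.686110636883824 0.653035415050762
scene relay_mid [(0.67, array([206.2, 273.8])), (0.58, array([228. , 212.7]))] [[204.86324349 272.6463254 ]]
scene relay_foot [(0.85, array([207.7, 284.9])), (0.83, array([226.8, 225.7]))] [[206.12264629 285.34948338]]
scene relay_top [(0.56, array([205.6, 262.3]))] [[203.558268   259.48349146]]
top relay_mid [(0.77, array([397.7, 312.1])), (0.76, array([278.8, 159.1])), (0.62, array([172.7, 204.9]))] [[173.65586893 203.65301345]]
top relay_foot [(0.9, array([274.1, 164. ])), (0.67, array([392.8, 315.6])), (0.6, array([178.4, 207.1]))] [[176.4222343  206.80447049]]
top relay_top [(0.83, array([274.6, 153.3])), (0.75, array([399.7, 310.1])), (0.54, array([174.9, 195.1]))] [[170.7338473  200.32423202]]
wrist relay_mid [(0.93, array([284.8, 212. ]))] [[280.76207797 212.04628447]]
wrist relay_foot [] [[280.81207719 200.94430081]]
wrist relay_top [(0.79, array([277.9, 225.7]))] [[280.69846012 226.17219343]]
delta mm [-50.8   0.6  35.1] turn -0.3 t 20.15
```

Upright on the manual, confirmed in all three cameras. Next I go behind it (window side) and tip it over.

Emit:
step_arm:
  targets: "-30 1 0 0;-52 1 0 0;-52 1 20 0;-52 1 50 0;-52 1 77 0;-52 1 77 0;-52 1 77 0"
  gripper: 1

```text
t: 20.85
tcp_pos: [0.4008, 0.1902, 0.0684]
tool_rot: [0.999, 0.032, -0.001, 0.0]
force: [-0.1, 0.3, 0.7]
finger_gap: 0.003
gripper_force: 0.0
```

```bash
python3 - <<'E'
from h import *
s=manip.sense();print(s['force'],topl(s['tcp_pos'],MC,MY),psi(),s['finger_gap'])
E
```

```text
[-0.11100576  0.30631744  0.70867128] [-91.05385071 -12.33967911  68.44126475] 3.667698674229139 0.0027958335054578056
```

Emit:
step_arm:
  targets: "8 0 -2 0;14 0 -2 0;18 0 -2 0;21 0 -2 0;24 0 -2 0;27 0 -2 0;30 0 -2 0;32 0 -2 0;34 0 -2 0;36 0 -2 0"

```text
t: 21.85
tcp_pos: [0.4371, 0.1925, 0.0705]
tool_rot: [0.999, 0.032, -0.0, 0.0]
force: [0.7, 0.1, 0.5]
finger_gap: 0.001
gripper_force: 0.0
```

```bash
cat > c.py <<'E'
from h import *
s=manip.sense();print(np.round(s['force'],1),topl(s['tcp_pos'],MC,MY),s['t'])
for c in('scene','top','wrist'):
  C=cam(c);im=manip.snapshot(c)
  for q,P in(('relay_mid',(1,-11.5,28)),('relay_foot',(-30,-11.5,28)),('relay_top',(32,-11.5,28))):
    print(c,q,[(round(d['p'],2),np.round(d['position'],1)) for d in manip.mark_of(c,q)],'up',proj(C,pl(-39,-11.5,P[0]+52,MC,MY)).round(),'down',proj(C,pl(*P,MC,MY)).round())
E
python3 c.py
```

```text
[0.7 0.1 0.5] [-54.75100655 -12.55078257  70.47134121] 21.85
scene relay_mid [(0.78, array([229.1, 212. ])), (0.56, array([201.7, 272.1]))] up [[205. 273.]] down [[196. 273.]]
scene relay_foot [(0.82, array([229. , 225.3])), (0.65, array([205.6, 285.6]))] up [[206. 285.]] down [[204. 281.]]
scene relay_top [(0.68, array([198.5, 251. ])), (0.65, array([225.9, 198.7]))] up [[204. 259.]] down [[189. 266.]]
top relay_mid [(0.77, array([277.2, 153.7])), (0.56, array([397.6, 315.3])), (0.54, array([178.5, 196.1]))] up [[174. 204.]] down [[184. 190.]]
top relay_foot [(0.88, array([276.1, 165.4])), (0.84, array([395.8, 314.3])), (0.73, array([179. , 202.8]))] up [[176. 207.]] down [[178. 203.]]
top relay_top [(0.95, array([399.9, 310.2])), (0.84, array([179.4, 185.8])), (0.71, array([277.3, 155.8]))] up [[171. 200.]] down [[190. 178.]]
wrist relay_mid [(0.8, array([280.1,  97.5]))] up [[279. 228.]] down [[279. 148.]]
wrist relay_foot [(0.92, array([279.6, 155.8]))] up [[279. 210.]] down [[279. 199.]]
wrist relay_top [(0.68, array([277.6,  40. ]))] up [[278. 253.]] down [[278.  92.]]
```

Emit:
step_arm:
  targets: "3 0 0 0;5 0 0 0;5 0 0 0;5 0 0 0"

```text
t: 22.85
tcp_pos: [0.442, 0.1929, 0.0705]
tool_rot: [0.999, 0.032, 0.0, -0.0]
force: [-0.2, 0.2, -0.5]
finger_gap: -0.001
gripper_force: 0.0
```

```bash
python3 c.py
```

```text
[-0.2  0.2 -0.5] [-49.78101203 -12.58112955  70.5445675 ] 22.85
scene relay_mid [(0.85, array([190.3, 269.7])), (0.83, array([228.7, 213.1]))] up [[205. 273.]] down [[196. 273.]]
scene relay_foot [(0.83, array([196.8, 275.3])), (0.58, array([230. , 226.2]))] up [[206. 285.]] down [[204. 281.]]
scene relay_top [(0.84, array([228.7, 197.9])), (0.56, array([182. , 261.2]))] up [[204. 259.]] down [[189. 266.]]
top relay_mid [(0.94, array([396.5, 314.2])), (0.82, array([278.5, 156.3]))] up [[174. 204.]] down [[184. 190.]]
top relay_foot [(0.87, array([276.1, 163. ])), (0.68, array([396.5, 312.4])), (0.62, array([185.1, 192.3]))] up [[176. 207.]] down [[178. 203.]]
top relay_top [(0.98, array([198.1, 166.3])), (0.85, array([399.5, 311.3])), (0.82, array([274.7, 153.6]))] up [[171. 200.]] down [[190. 178.]]
wrist relay_mid [(0.93, array([280.6, 110.5]))] up [[279. 236.]] down [[279. 157.]]
wrist relay_foot [(0.91, array([278.1, 164.7]))] up [[279. 218.]] down [[279. 207.]]
wrist relay_top [(0.58, array([276.4,  50. ]))] up [[279. 263.]] down [[278. 101.]]
```

Now it lies down, further along +x than predicted. I'll locate it, retract and verify.

Emit:
step_arm:
  targets: "0 0 -40 0;-10 0 -80 0;-10 0 -120 0;-10 0 -120 0"

```text
t: 23.85
tcp_pos: [0.4351, 0.193, 0.1951]
tool_rot: [0.999, 0.032, 0.006, -0.001]
force: [0.6, 0.2, 0.9]
finger_gap: 0.001
gripper_force: 0.0
```

```bash
python3 - <<'E'
from h import *
for c in('scene','top','wrist'):
  C=cam(c);im=manip.snapshot(c)
  for q,z in(('relay_mid',.028),('relay_foot',.028),('relay_top',.028)):
    r=[topl(ray(C,d['position'],z)[0],MC,MY).round() for d in manip.mark_of(c,q)]
    print(c,q,[x[:2] for x in r if abs(x[0])<140 and abs(x[1])<100])
  for q,z in(('pencil_mid',.01),('screwdriver_mid',.016)):
    print(c,q,[(round(d['p'],2),ray(C,d['position'],z)[0].round(3)) for d in manip.mark_of(c,q)[:1]])
s=manip.sense();print(s['t'],s['force'],s['tcp_pos'])
C=cam('top')
print('clip',[topl(ray(C,d['position'],.036)[0]).round() for d in manip.mark_of('top','clip_tab')[:2]])
# window-up check: mean colours on the relay's upper face in the wrist view
C=cam('wrist');im=manip.snapshot('wrist')
for d in manip.masks_of('wrist','relay_mid')[:1]:
  m=d['pixels'];ys,xs=np.nonzero(m);print(rect(C,m,.05),im[m].mean(0))
  print(cv2.resize(cv2.cvtColor(im,cv2.COLOR_RGB2GRAY)[ys.min():ys.max(),xs.min():xs.max()],(14,14),interpolation=cv2.INTER_AREA))
E
```

```text
scene relay_mid [array([ 22., -15.])]
scene relay_foot [array([-10., -11.])]
scene relay_top [array([64., -9.])]
scene pencil_mid [(0.6, array([0.485, 0.276, 0.01 ]))]
scene screwdriver_mid []
top relay_mid [array([ 25., -17.])]
top relay_foot [array([  3., -11.])]
top relay_top [array([ 60., -17.])]
top pencil_mid [(0.49, array([0.484, 0.274, 0.01 ]))]
top screwdriver_mid [(0.78, array([ 0.455, -0.121,  0.016]))]
wrist relay_mid [array([ 29., -14.])]
wrist relay_foot [array([ -4., -12.])]
wrist relay_top [array([58., -9.])]
wrist pencil_mid [(0.83, array([0.486, 0.275, 0.01 ]))]
wrist screwdriver_mid []
24.75 [-0.41956488  0.59940142  0.30532888] [0.43194367 0.19220854 0.19056458]
clip [array([125.,   2.,  36.]), array([ 19., 342.,  36.])]
((511.43975830078125, 198.00363159179688), (75.15137481689453, 39.54121398925781), 3.937638759613037) [154.91652708 151.44779453 150.25348967]
[[156 164 159 159 158 158 159 158 158 158 158 157 157 154]
 [150 162 161 162 162 162 162 162 162 162 162 161 167 174]
 [148 161 183 186 185 186 186 186 186 185 186 186 166 158]
 [146 158 183 185 185 186 185 185 186 186 185 185 168 158]
 [150 159 183 186 187 188 188 188 188 187 186 185 168 155]
 [157 159 184 186 187 188 188 189 188 187 186 184 162 152]
 [156 162 185 185 183 184 185 185 184 183 185 184 162 150]
 [154 161 182 186 183 184 185 185 185 183 184 183 159 150]
 [153 158 178 186 183 184 185 185 185 184 185 183 155 139]
 [142 143 157 163 165 166 167 167 166 165 165 162 131 121]
 [ 78  47  44  39  40  39  39  39  39  39  39  39  38  44]
 [116  77  65  52  47  50  54  52  50  48  48  55  57  69]
 [168 136 142  97  78  86  89  90  89  88  85 128 105 120]
 [146 142 152 102 118 113 113 113 110 120 123 142 146 149]]
```

The relay lies on its back with the bright window face up, its centre at about (25,-15) mm on the manual. The pencil, screwdriver and clip are as they should be.

```bash
python3 -c "
from station import manip
print(manip.sign_off())"
```

```text
the job is handed in; nothing more can be done
None
```

I handed the job in. By the last camera check, the relay lies on its back on the orange manual with the window up, the clip is swung back, and the pencil and screwdriver are where they were; I wasn't shown the verdict.

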